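Gauge the pastry tubes on the sloping pegs and sort them

ROBOT

A 6-joint arm with a two-finger parallel gripper is mounted at the origin on the work surface. World frame = base frame: x ahead of the robot, y to its left, z up, the work surface at z = 0. Lengths are in m, angles in rad, forces in N, time in s.
With the tool pointing down it reaches from about 0.275 to 0.725 m from the base axis. Payload 15.9 kg.
Tool frame: the origin (TCP) lies on the mounting face of the last link; the fingertips stand 173 mm ahead of it and the grasp point (between the pads) lies 155 mm ahead of it (env.grip_depth is the distance from the TCP to the grasp point, in m); x points along the fingers, y is the direction in which the jaws open and shut, and the axes are right-handed (so a half turn about x gives the same grasp; the last joint's range is limited). The gripper opens to 85 mm and grips with 20 to 120 N. Pads are 22 mm wide; open, the fingers measure 114 mm over their backs; the gripper's body (76 mm by 85 mm) begins 54 mm behind the grasp point. The pads swing forward as they close: fully open they stand 13 mm farther back than shut.
Start: joints at [-1.247, 0.213, -0.034, 1.323, 0, 1.571], TCP at [0.159, -0.474, 0.405] pointing down, gripper open.
Joint ranges: [-2.98, 2.98], [-0.74, 1.72], [-1.14, 1.35], [-2.1, 2.04], [-1.57, 1.44], [-3.14, 3.14]. Speed limits (rad/s): [1.89, 1.89, 2.39, 2.57, 3.14, 3.14].

INTERFACE

Orientations are given as a unit quaternion [x, y, z, w].
In Python, from plant import env gives the robot as it stands. The module is installed in compiled form; this text tells all that it offers.
- The arm moves only by the shell command python3 -m inch 'ROWS' [FORCE]. ROWS is JSON, a list of rows, each a list of 7 numbers: the turn, a rotation vector about the tool's x, y, z in degrees, then the shift along the tool's x, y, z in mm, then the finger opening in mm, from 0 to 85.4. In form: [[wx, wy, wz, x, y, z, claw], ...]. A call has 1 to 20 rows; each row shifts and turns the commanded pose from where the row before left it, along the tool's axes as they then stand; what a row does not reach is not made up. A row lasts 1/8 s, in which the tool goes at most 62.5 mm and 10.7 degrees, less where a joint would pass 70% of its speed; a pose out of reach is approached as far as the arm can. A call is refused whole if a number of a shift passes 62.5 or a number of a turn 10.7, either way. A call with a gripper value outside its range is refused whole. The fingers move at their own pace and stop on an object; FORCE is the grip in N (left out, the last holds). Time passes only in rows, so rows that do not move let the fingers close. It gives the time, the measured TCP pose, the force and the opening at its end, in the units of the state.
- env.observe(): the state, without advancing time (a new reading comes with each control period).
- env.read_camera(name): name is "scene" or "top"; returns the picture (384x512x3 uint8, red, green, blue); there is no depth.
- env.camera_model(name): a dict with "camera_matrix" (3x3 intrinsics, pixels), "D" ([k1, k2, p1, p2, k3] as OpenCV has them; the pictures are not rectified), "R" (3x3) and "t" (3): a world point X has camera coordinates R X + t. Camera axes: x right, y down, z forward; pixel columns grow to the right and rows downward; lengths in m; the calibration is good to about 2 mm. A picture is of the moment at which its call begins. camera_model takes no time and is no camera call.
- env.sign_off(): hands the job in, once; it reports no verdict.
The state is a dict: "time_s": time; "joint_positions": joint angles; "dq": joint speeds; "tau": joint torques, N m; "ee_pos": TCP position; "orientation": TCP orientation; "ft_force": force on the tool from outside, world axes, zero at the start; "moment": the same for the moment, N m; "gripper_width": finger opening in m.
Only numpy, scipy, OpenCV 4.12 (cv2) and the standard library are available. Lean on these libraries where they do the work, as an engineer would, in place of code of your own. Each camera call takes 0.05 s, during which the arm holds its last target. There are 200 camera calls.

TASK

Sort the two aluminium pastry tubes onto the sloping pegs of the wooden stand. The pegs have the same nose, but further down one is slim and one is stout; the narrow tube goes fully home only on the slim peg, which you may have to find by trying. Leave the narrow tube there, fully home against the cheek, and slide the wide tube fully home on the other; let go of both tubes and leave the jar, the muffin mould and the measuring spoons where they are.

Things in the scene. Friction and masses are not known exactly. Their poses are not given: they have to be found in the camera images.
- narrow_tube: the thinner aluminium pastry tube, open at both ends, 100 mm long, 28 mm outside, 22 mm bore, about 65 g; origin at its middle on its axis, x along its axis (either end may go first). Starts lying in one of the two wide gaps of the pot stand, its axis 33 mm above the shelf
- wide_tube: the thicker aluminium pastry tube, open at both ends, 100 mm long, 34 mm outside, 28 mm bore, about 80 g; origin at its middle on its axis, x along its axis. Starts lying in the other wide gap of the pot stand, its axis 36 mm above the shelf
- pot_stand: dark wooden pot stand of slats, 190 x 190 x 22 mm, fixed; origin under its centre, x along the slats. Two 18 mm gaps between slats, centred at y = +50 and -50 mm, run along x and cradle the tubes
- stand: fixed wooden peg stand, foot board 150 x 200 x 12 mm; two bare wooden pegs rise at 35 degrees from the level towards its +x (away from the robot), each square from a 46 x 46 mm sloping cheek. One peg is slim, one stout; which is on the left changes and is not told. Origin on the shelf below the line of the pegs' feet, midway between them, z up
- left_foot (a point): centre of the peg's foot, 48 mm above the shelf, at the face of the cheek, where the end of a tube fully home rests, left peg (on the stand's +y side); z axis up along the peg. The two pegs are parallel, 124 mm apart
- left_mid (a point): point on its axis 50 mm up from the foot, where the middle of a tube fully home lies, left peg (on the stand's +y side); z axis up along the peg. The two pegs are parallel, 124 mm apart
- left_tip (a point): the end of its nose, 105 mm up from the foot; both pegs: 11 mm thick at the tip, 19 mm from 15 mm below it; the slim one stays 19 mm, the stout one swells to 25 mm between 38 and 45 mm below the tip, left peg (on the stand's +y side); z axis up along the peg. The two pegs are parallel, 124 mm apart
- right_foot (a point): centre of the peg's foot, 48 mm above the shelf, at the face of the cheek, where the end of a tube fully home rests, right peg (on the stand's -y side); z axis up along the peg. The two pegs are parallel, 124 mm apart
- right_mid (a point): point on its axis 50 mm up from the foot, where the middle of a tube fully home lies, right peg (on the stand's -y side); z axis up along the peg. The two pegs are parallel, 124 mm apart
- right_tip (a point): the end of its nose, 105 mm up from the foot; both pegs: 11 mm thick at the tip, 19 mm from 15 mm below it; the slim one stays 19 mm, the stout one swells to 25 mm between 38 and 45 mm below the tip, right peg (on the stand's -y side); z axis up along the peg. The two pegs are parallel, 124 mm apart
- jar: lever-lock glass preserving jar, 90 mm across, 125 mm tall, bystander; origin under its centre
- muffin_mould: grey hard muffin mould lying upside down, 140 x 210 x 38 mm, bystander; origin under its centre
- spoons: set of three aluminium measuring spoons fanned out on a ring, about 150 mm long, 13 mm high, origin at the ring, x along the middle handle, bystander
Mind the look-alikes: they are no part of the job. Leave any yellow look-alike of the wide_tube alone.

How it is judged:
At the end, for the whole second after the job is handed in: the narrow tube is fully home on one peg (which only the slim one allows) and the wide tube on the other: each tube's middle within 8 mm of its peg's mid point and its axis within 0.12 rad of the peg's, both tubes at rest (under 0.02 m/s) ((((distance between narrow_tube and left_mid below 0.008 m and angle between the x axis of narrow_tube and the z axis of left_mid, either way round below 0.12 rad) and (distance between wide_tube and right_mid below 0.008 m and angle between the x axis of wide_tube and the z axis of right_mid, either way round below 0.12 rad)) or ((distance between narrow_tube and right_mid below 0.008 m and angle between the x axis of narrow_tube and the z axis of right_mid, either way round below 0.12 rad) and (distance between wide_tube and left_mid below 0.008 m and angle between the x axis of wide_tube and the z axis of left_mid, either way round below 0.12 rad))) and linear speed of each of narrow_tube, wide_tube below 0.02 m/s); the robot touches nothing.
It fails at once if the jar is moved by more than 25 mm (distance of jar from where it was at the start of the episode above 0.025 m).
It fails at once if the muffin mould is moved by more than 25 mm (distance of muffin_mould from where it was at the start of the episode above 0.025 m).
It fails at once if the set of spoons is moved by more than 25 mm (distance of spoons from where it was at the start of the episode above 0.025 m).
It also fails if it takes over 64 s, if anything falls off the work surface, if the arm or the gripper's body presses on something with over 40 N, if the wrist force passes 120 N, or if a joint passes its speed limit or range.

## Working session

There is one attempt and no reset: what is moved stays moved. The work goes in short steps, Python scripts to look and compute and a shell command to move; the robot and the scene stay as the last step left them, time stands still between calls to the robot, and variables do not carry over. Pictures are saved under pics/ and viewed, about 8 in all and at most 12, crops included, and the job is handed in when it is done.

```bash
mkdir -p pics; python3 - <<'E'
from plant import env
import cv2,numpy as np
for n in("scene","top"):
    im=env.read_camera(n); cv2.imwrite(f"pics/{n}0.png",im[:,:,::-1])
    m=env.camera_model(n); print(n,np.round(m["camera_matrix"],1).tolist(),np.round(m["D"],3),np.round(m["R"],3).tolist(),np.round(m["t"],3), 'C',-np.array(m["R"]).T@np.array(m["t"]))
print(env.observe())
a=cv2.imread("pics/scene0.png");b=cv2.imread("pics/top0.png")
E
```

```text
scene [[380.4, 0.0, 255.0], [0.0, 380.4, 192.9], [0.0, 0.0, 1.0]] [-0.102  0.     0.     0.     0.   ] [[-0.77, 0.637, -0.017], [0.413, 0.478, -0.775], [-0.486, -0.604, -0.632]] [ 0.455 -0.158  1.487] C [1.13797775 0.68402006 0.825469  ]
top [[351.6, 0.0, 263.4], [0.0, 351.6, 196.3], [0.0, 0.0, 1.0]] [-0.098  0.     0.     0.     0.   ] [[0.005, -1.0, 0.002], [-0.99, -0.005, -0.139], [0.139, -0.001, -0.99]] [-0.005  0.582  1.04 ] C [ 4.32103257e-01 -1.00284616e-03  1.11113076e+00]
{'time_s': 0.1, 'joint_positions': array([-1.24699018e+00,  2.13318521e-01, -3.49653957e-02,  1.32351856e+00,
       -1.83967852e-05,  1.57079562e+00]), 'dq': array([-0.00202786, -0.00060037,  0.00260547,  0.00077274,  0.00251771,
        0.00034092]), 'tau': array([ 6.98195618e-04, -6.87244821e+01,  4.87810242e+01,  1.21155320e-02,
        2.69089122e-05, -1.49444463e-05]), 'ee_pos': array([ 0.15904497, -0.47389384,  0.40427207]), 'orientation': array([-0.69779556, -0.11433353,  0.69792308, -0.11363348]), 'ft_force': array([-0.69465436,  0.43532786, -0.22606731]), 'moment': array([-0.00607435, -0.00621015, -0.03065803]), 'gripper_width': 0.08568850703561691}
```

View pics/scene0.png

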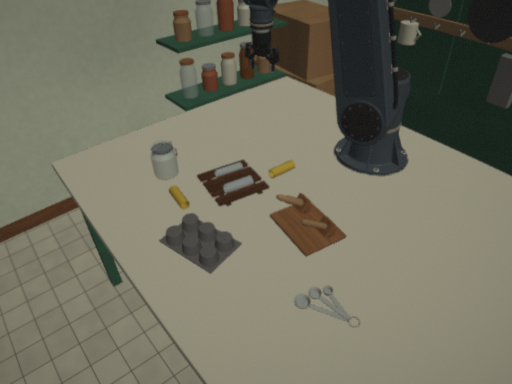

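View pics/top0.png

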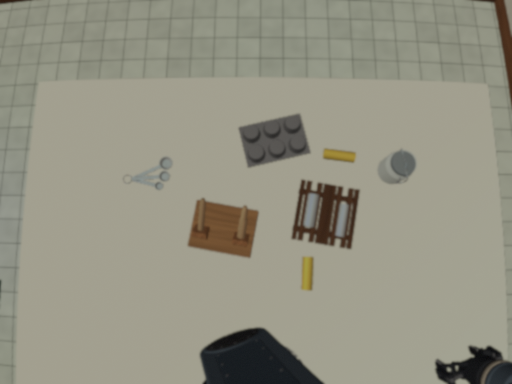

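The top view shows the silver tubes at about (311,210) and (342,218) in the slatted stand. Look-alikes are the yellow tubes at (339,155) and (307,273). The peg stand is at about (223,228). I'll take a close crop of these.

```bash
cat > h.py <<'E'
import cv2,numpy as np
from scipy.spatial.transform import Rotation as Ro
from plant import env
M={n:{k:np.array(v,float) for k,v in env.camera_model(n).items() if k in("camera_matrix","D","R","t")} for n in("scene","top")}
def proj(n,X):
    m=M[n];return cv2.projectPoints(np.atleast_2d(X).astype(float),cv2.Rodrigues(m["R"])[0],m["t"],m["camera_matrix"],m["D"])[0][:,0]
def back(n,uv,z):
    m=M[n];p=cv2.undistortPoints(np.array(uv,float).reshape(-1,1,2),m["camera_matrix"],m["D"])[:,0]
    d=np.c_[p,np.ones(len(p))]@m["R"];C=-m["R"].T@m["t"];return C+d*((z-C[2])/d[:,2])[:,None]
def crop(im,x,y,w,h,s):return cv2.resize(im[y:y+h,x:x+w],None,fx=s,fy=s,interpolation=cv2.INTER_CUBIC)
E
python3 - <<'E'
from h import *
t=cv2.imread("pics/top0.png");s=cv2.imread("pics/scene0.png")
a=crop(t,180,170,190,95,4.2);b=crop(s,190,150,170,105,4.2)
b=cv2.resize(b,(a.shape[1],int(b.shape[0]*a.shape[1]/b.shape[1])))[:,:]
im=np.vstack([a[:,:],b]);f=600/im.shape[0]; 
cv2.imwrite("pics/c1.png",a);cv2.imwrite("pics/c2.png",b);print(a.shape,b.shape)
E
```

```text
(399, 798, 3) (492, 798, 3)
```

View pics/c1.png

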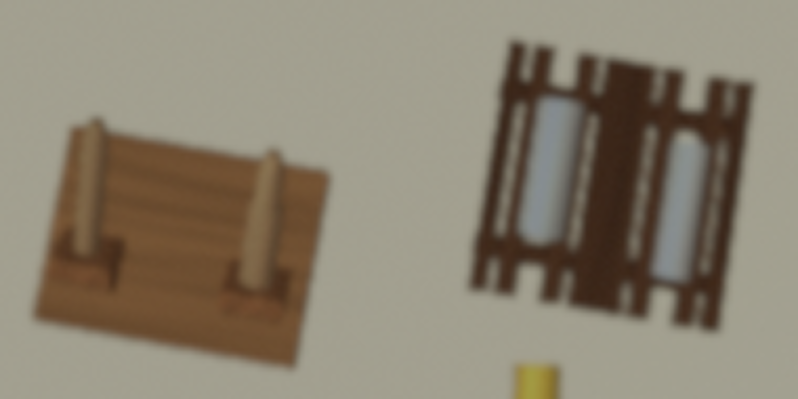

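View pics/c2.png

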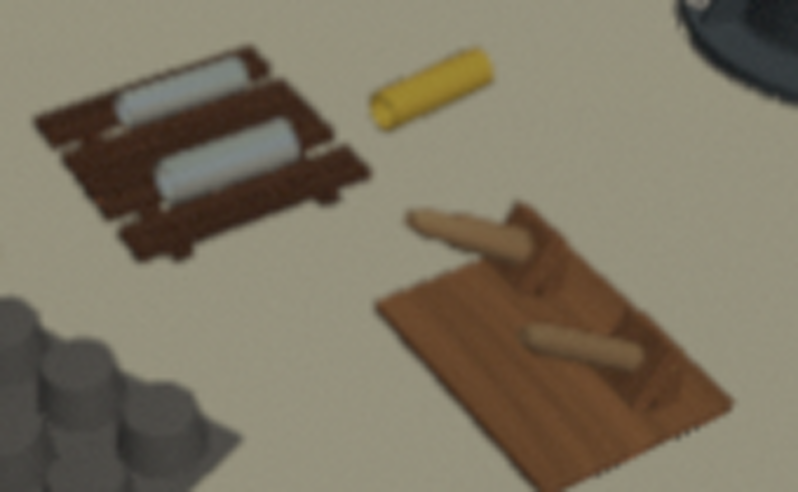

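The crop shows the thicker silver tube on the left at crop (551,170) and the thinner one on the right at (681,208). The right peg, at (262,220), swells further down, while the left one, at (90,190), stays slim. So the plan is narrow tube to left peg and wide tube to right peg. Next I'll fit the poses.

```bash
cat > fit.py <<'E'
from h import *
from scipy.optimize import least_squares
c=lambda p,s,o:(np.array(p,float)+.5)/s-.5+np.array(o)
T=lambda *p:c(p,4.2,(180,170)); S=lambda *p:c(p,798/170,(190,150))
a=np.radians(35);L=.105
tip=lambda sy:[L*np.cos(a),sy*.062,.048+L*np.sin(a)]
def loc(bx):return np.array([tip(1),tip(-1),[0,.062,.048],[0,-.062,.048]]+[[bx+i*.075,j*.1,.012] for i,j in((1,1),(1,-1),(-1,-1),(-1,1))])
ot=T((97,121),(272,154),(86,250),(257,280),(73,127),(328,172),(295,367),(36,320))
os=S((530,335),(412,218),(637,353),(522,245),(548,495),(376,305),(520,203),(733,404))
W=np.array([1,1,.6,.6,1,1,1,1])[:,None]
def world(p):
    return loc(p[3])@Ro.from_euler('z',p[2]).as_matrix().T+[p[0],p[1],0]
def res(p):
    X=world(p);return np.r_[((proj("top",X)-ot)*W).ravel(),((proj("scene",X)-os)*W*[1,1]).ravel()]
r=least_squares(res,[.38,.1,-.15,.03],loss='soft_l1',f_scale=1)
if __name__=="__main__":
    print(r.x);print(np.round(r.fun.reshape(2,8,2),1).tolist())
    R=Ro.from_euler('z',r.x[2])
    for sy in(1,-1):
        for d in(0,50,105):print(sy,d,R.apply([d/1e3*np.cos(a),sy*.062,.048+d/1e3*np.sin(a)])+[r.x[0],r.x[1],0])
    # tubes
    im=cv2.imread("pics/top0.png").astype(int)
    m=((im[:,:,0]>im[:,:,2]+3)&(im.max(2)>110)).astype(np.uint8);m[:175]=0;m[260:]=0;m[:,:290]=0;m[:,365:]=0
    n,l,st,ce=cv2.connectedComponentsWithStats(m)
    for i in range(1,n):
        if st[i,4]<80:continue
        ys,xs=np.where(l==i);rc=cv2.minAreaRect(np.c_[xs,ys].astype(np.float32));print(ce[i],st[i,4],rc)
        b=cv2.boxPoints(rc);e=sorted([(b[k]+b[(k+1)%4])/2 for k in range(4)],key=lambda q:q[1])
        P=back("top",[e[0],e[3]],.035);d=P[0]-P[1];print(P.mean(0),np.linalg.norm(d),np.arctan2(d[1],d[0]), back("top",[ce[i]],.035))
    # potstand corners
    q=back("top",T((515,42),(752,83),(718,330),(470,290)),.02);print('pot',q.mean(0),q)
E
python3 fit.py
```

```text
[ 0.46961545  0.12708419 -0.16151702  0.01724862]
[[[-0.5, 0.3], [0.1, -0.4], [0.1, 0.0], [-0.2, -0.1], [-1.0, -1.0], [0.6, -1.2], [0.3, -0.1], [-1.3, 0.1]], [[-0.2, -0.6], [0.2, -0.3], [-0.3, -0.0], [-0.4, -0.3], [-0.2, -1.3], [-0.9, -1.4], [6.7, 4.5], [1.0, -1.8]]]
1 0 [0.47958603 0.18827722 0.048     ]
1 50 [0.52001054 0.1816906  0.07667882]
1 105 [0.56447751 0.17444531 0.10822553]
-1 0 [0.45964488 0.06589115 0.048     ]
-1 50 [0.5000694  0.05930452 0.07667882]
-1 105 [0.54453637 0.05205924 0.10822553]
[309.47457627 208.95762712] 118 ((309.4788818359375, 208.99630737304688), (3.7695062160491943, 30.7557430267334), 9.865806579589844)
[ 0.54439131 -0.14453956  0.035     ] 0.09554664244300178 -0.18345251550945246 [[ 0.54424015 -0.14444923  0.035     ]]
pot [ 0.53126152 -0.1978977   0.02      ] [[ 0.63885295 -0.12472177  0.02      ]
 [ 0.60874809 -0.30392707  0.02      ]
 [ 0.42415666 -0.2731106   0.02      ]
 [ 0.45328838 -0.08983137  0.02      ]]
```

```bash
cat >> h.py <<'E'
def frame(yaw,pitch,sgn):
    # tool held on a tube of heading yaw whose far end is raised by pitch
    Rt=Ro.from_euler('z',yaw)*Ro.from_euler('y',-pitch)
    return Ro.from_matrix(Rt.as_matrix()@np.array([[0,0,-1.],[0,sgn,0],[-1,0,0]]).T.T if 0 else np.c_[Rt.apply([0,0,-1]),Rt.apply([0,sgn,0]),np.cross(Rt.apply([0,0,-1]),Rt.apply([0,sgn,0]))])
def plan(P,yaw,pitch,ahead=.155):
    o=env.observe();R0=Ro.from_quat(o["orientation"])
    G=min((frame(yaw,pitch,s) for s in(1,-1)),key=lambda g:(R0.inv()*g).magnitude())
    w=(R0.inv()*G).as_rotvec(degrees=True);tcp=np.array(P)-ahead*G.as_matrix()[:,0]
    print("turn",np.round(w,1),"shift in goal frame",np.round(G.inv().apply(tcp-o["ee_pos"])*1e3,1),"tcp",np.round(tcp,3),"F",np.round(o["ft_force"],1),"w",round(o["gripper_width"],4),"t",o["time_s"])
E
python3 - <<'E'
from h import *
from fit import T,S
for nm,tt,ss,z in(("wide",[(560,97),(543,242)],[(162,180),(292,135)],.036),("narrow",[(692,134),(668,280)],[(120,106),(243,72)],.033)):
    for cam,e in(("top",T(*tt)),("scene",S(*ss))):
        P=back(cam,e,z);d=P[0]-P[1];print(nm,cam,P.mean(0).round(4),np.linalg.norm(d).round(4),np.arctan2(d[1],d[0]).round(3))
# top-view brightness profile refinement
im=cv2.imread("pics/top0.png")[:,:,0].astype(float)
for nm,c,z in(("wide",(.545,-.148),.036),("narrow",(.523,-.248),.033)):
    c=np.array(c);y=-.168;u=np.array([np.cos(y),np.sin(y)]);v=np.array([-u[1],u[0]])
    s=np.arange(-.075,.0751,.0025)
    for dirn,oth,span in((u,v,.006),(v,u,.03)):
        I=0
        for k in np.linspace(-span,span,9):
            q=proj("top",np.c_[c+s[:,None]*dirn+k*oth,np.full(len(s),z)]).astype(np.float32)
            I=I+cv2.remap(im.astype(np.float32),q[:,0],q[:,1],cv2.INTER_LINEAR).ravel()/9
        print(nm,[(int(a*1e4)/10,int(b)) for a,b in zip(s,I)])
plan((.523,-.248,.1),-.168,0)
E
```

```text
wide top [ 0.5414 -0.1489  0.036 ] 0.1077 -0.129
wide scene [ 0.5409 -0.1489  0.036 ] 0.1056 -0.186
narrow top [ 0.5143 -0.2439  0.033 ] 0.1094 -0.186
narrow scene [ 0.5129 -0.2429  0.033 ] 0.1012 -0.26
wide [(-75.0, 87), (-72.5, 59), (-69.9, 37), (-67.4, 28), (-64.9, 30), (-62.4, 42), (-59.9, 66), (-57.4, 94), (-54.9, 113), (-52.4, 126), (-49.9, 132), (-47.4, 135), (-44.9, 136), (-42.4, 136), (-39.9, 136), (-37.4, 136), (-34.9, 136), (-32.4, 136), (-29.9, 136), (-27.4, 136), (-24.9, 137), (-22.4, 137), (-19.9, 137), (-17.4, 137), (-14.9, 137), (-12.4, 137), (-9.9, 138), (-7.4, 138), (-4.9, 138), (-2.4, 138), (0.0, 138), (2.5, 138), (5.0, 138), (7.5, 138), (10.0, 138), (12.5, 138), (15.0, 138), (17.5, 138), (20.0, 138), (22.5, 137), (25.0, 137), (27.5, 137), (30.0, 137), (32.5, 137), (35.0, 137), (37.5, 137), (40.0, 137), (42.5, 135), (45.0, 128), (47.5, 112), (50.0, 87), (52.5, 61), (55.0, 60), (57.5, 81), (60.0, 107), (62.5, 124), (65.0, 132), (67.5, 135), (70.0, 135), (72.5, 135), (75.0, 134)]
wide [(-75.0, 53), (-72.5, 72), (-69.9, 82), (-67.4, 76), (-64.9, 57), (-62.4, 39), (-59
[... 1715 characters left out ...]
 110), (-37.4, 79), (-34.9, 48), (-32.4, 31), (-29.9, 32), (-27.4, 46), (-24.9, 63), (-22.4, 73), (-19.9, 69), (-17.4, 58), (-14.9, 56), (-12.4, 71), (-9.9, 91), (-7.4, 108), (-4.9, 121), (-2.4, 131), (0.0, 137), (2.5, 141), (5.0, 141), (7.5, 138), (10.0, 131), (12.5, 119), (15.0, 98), (17.5, 72), (20.0, 48), (22.5, 35), (25.0, 40), (27.5, 58), (30.0, 76), (32.5, 81), (35.0, 71), (37.5, 51), (40.0, 34), (42.5, 26), (45.0, 24), (47.5, 23), (50.0, 23), (52.5, 24), (55.0, 24), (57.5, 25), (60.0, 25), (62.5, 25), (65.0, 26), (67.5, 29), (70.0, 43), (72.5, 67), (75.0, 85)]
turn [28.2  0.   0.1] shift in goal frame [ 149.3 -283.6 -321.1] tcp [ 0.523 -0.248  0.255] F [-0.7  0.4 -0.2] w 0.0857 t 0.1
```

Refined estimates: narrow tube at (0.515,-0.245), wide tube at (0.541,-0.148), yaw about -0.168. The pixels agree with the description, so I'm starting the approach.

```bash
python3 -m inch '[[9.4,0,0,0,0,0,60],[9.4,0,0,0,0,0,60],[9.4,0,0,0,0,0,60],[0,0,0,0,-28,-32,60],[0,0,0,0,-28,-32,60],[0,0,0,0,-28,-32,60],[0,0,0,0,-28,-32,60],[0,0,0,0,-28,-32,60],[0,0,0,0,-28,-32,60],[0,0,0,0,-28,-32,60],[0,0,0,0,-28,-32,60],[0,0,0,30,-28,-32,60],[0,0,0,40,-28,-32,60],[0,0,0,40,0,0,60],[0,0,0,0,0,0,60]]' 40
python3 -c "
from h import *
plan((.515,-.245,.044),-.168,0)"
```

```text
time_s: 1.98
ee_pos: [0.5206, -0.2508, 0.292]
orientation: [-0.703, 0.059, 0.707, 0.06]
ft_force: [-0.6, -0.0, 0.8]
gripper_width: 0.0598
turn [0.  0.3 0.1] shift in goal frame [93.  -4.8  6.5] tcp [ 0.515 -0.245  0.199] F [-0.6 -0.   0.8] w 0.0598 t 1.975
```

```bash
python3 -m inch '[[0,0,0,31,-5,6,60],[0,0,0,31,0,0,60],[0,0,0,31,0,0,60],[0,0,0,0,0,0,60],[0,0,0,0,0,0,20],[0,0,0,0,0,0,20],[0,0,0,0,0,0,20],[0,0,0,0,0,0,20],[0,0,0,0,0,0,20],[0,0,0,0,0,0,20]]' 40
python3 - <<'E'
from h import *
plan((.515,-.245,.044),-.168,0)
im=env.read_camera("top")[:,:,::-1];cv2.imwrite("pics/g1.png",np.hstack([crop(im,270,150,110,110,3.6),crop(env.read_camera("scene")[:,:,::-1],180,110,110,110,3.6)]))
E
```

```text
time_s: 3.22
ee_pos: [0.517, -0.246, 0.2037]
orientation: [0.706, -0.06, -0.704, -0.059]
ft_force: [-2.0, 1.2, 10.9]
gripper_width: 0.0253
turn [-0.  -0.2 -0.1] shift in goal frame [ 4.7 -0.7  2.2] tcp [ 0.515 -0.245  0.199] F [-2.   1.2 10.9] w 0.0253 t 3.225
```

View pics/g1.png

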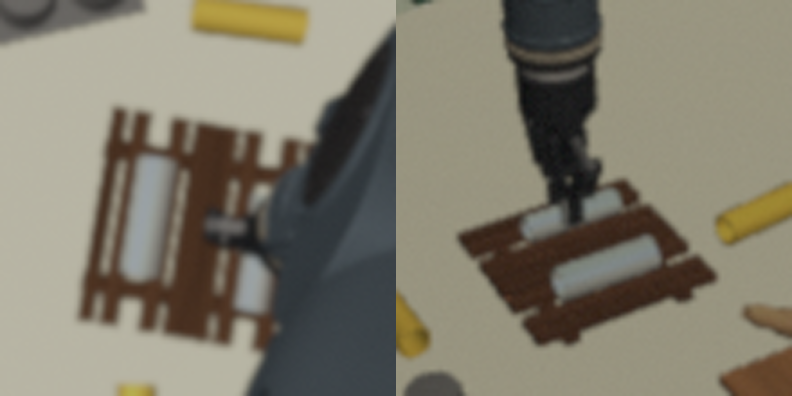

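The gripper read 25 mm, under the tube's 28 mm, with an upward force. The pads have pinched above the tube's widest line and are riding up, so I'll open and check the height.

```bash
python3 -m inch '[[0,0,0,0,0,0,50],[0,0,0,0,0,0,50],[0,0,0,0,0,0,50]]' 40
python3 -c "
from h import *
plan((.515,-.245,.044),-.168,0)"
```

```text
time_s: 3.7
ee_pos: [0.5165, -0.2457, 0.2019]
orientation: [0.705, -0.059, -0.705, -0.059]
ft_force: [0.5, 0.2, -0.1]
gripper_width: 0.0501
turn [-0. -0. -0.] shift in goal frame [ 2.9 -0.4  1.5] tcp [ 0.515 -0.245  0.199] F [ 0.5  0.2 -0.1] w 0.0501 t 3.7
```

```bash
python3 -m inch '[[0,0,0,6.5,0,1.5,50],[0,0,0,0,0,0,50],[0,0,0,0,0,0,20],[0,0,0,0,0,0,20],[0,0,0,0,0,0,20],[0,0,0,0,0,0,20],[0,0,0,0,0,0,20]]' 40
python3 -c "
from h import *
plan((.515,-.245,.044),-.168,0)"
```

```text
time_s: 4.58
ee_pos: [0.515, -0.2456, 0.1954]
orientation: [0.705, -0.06, -0.704, -0.059]
ft_force: [-1.3, -3.6, 5.1]
gripper_width: 0.0257
turn [-0. -0. -0.] shift in goal frame [-3.6 -0.6  0.1] tcp [ 0.515 -0.245  0.199] F [-1.3 -3.6  5.1] w 0.0257 t 4.575
```

```bash
python3 -m inch '[[0,0,0,-10,0,0,20],[0,0,0,-30,0,0,20],[0,0,0,-40,0,0,20],[0,0,0,-40,0,0,20],[0,0,0,0,0,0,20]]' 40
python3 - <<'E'
from h import *
plan((.515,-.245,.044),-.168,0)
im=env.read_camera("top")[:,:,::-1];cv2.imwrite("pics/g2.png",np.hstack([crop(im,270,150,110,110,3.6),crop(env.read_camera("scene")[:,:,::-1],180,110,110,110,3.6)]))
E
```

```text
time_s: 5.2
ee_pos: [0.5157, -0.2455, 0.3186]
orientation: [0.706, -0.06, -0.703, -0.059]
ft_force: [1.1, -0.4, -1.7]
gripper_width: 0.0256
turn [-0.  -0.3 -0.1] shift in goal frame [119.6  -0.4   0.7] tcp [ 0.515 -0.245  0.199] F [ 1.1 -0.4 -1.7] w 0.0256 t 5.2
```

View pics/g2.png

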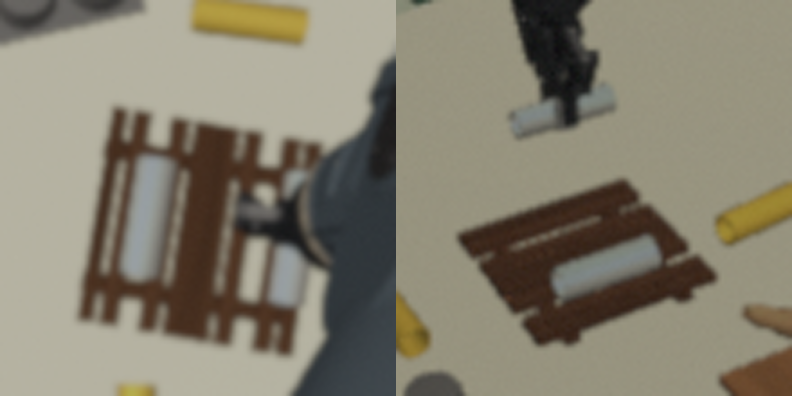

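Lifted cleanly and roughly level, with the pot stand undisturbed. Next I'll tilt by 35° about tool y and plan the pre-insertion pose.

```bash
cat >> h.py <<'E'
PS=-.1615
def peg(side,d):
    a=np.radians(35);f=np.array([.4796,.1883,.048]) if side=="L" else np.array([.4596,.0659,.048])
    return f+d*np.array([np.cos(a)*np.cos(PS),np.cos(a)*np.sin(PS),np.sin(a)])
E
python3 - <<'E'
from h import *
o=env.observe();R=Ro.from_quat(o["orientation"]).as_matrix()
for ah in(.155,.162):
    c=o["ee_pos"]+R[:,0]*ah;e=np.array([c+R[:,2]*.05,c-R[:,2]*.05]);q=(proj("scene",e)-[180,110]+.5)*3.6-.5;print(ah,q+[396,0])
plan(peg("L",.185),PS,np.radians(35),.162)
E
```

```text
0.155 [[607.19977979  87.2748235 ]
 [511.99061797 116.31625308]]
0.162 [[607.51999907  93.62999763]
 [512.63941118 122.76337143]]
turn [-0.4 35.  -0.1] shift in goal frame [  -3.  -422.2   53.9] tcp [0.537 0.179 0.287] F [-0.2 -0.1 -0.7] w 0.0256 t 5.3
```

```bash
python3 -m inch '[[0,8.75,0,0,0,0,20],[0,8.75,0,0,0,0,20],[0,8.75,0,0,0,0,20],[0,8.75,0,0,0,0,20],[0,0,0,0,-30,0,20],[0,0,0,0,-40,0,20],[0,0,0,0,-40,0,20],[0,0,0,0,-40,0,20],[0,0,0,0,-40,0,20],[0,0,0,0,-40,0,20],[0,0,0,0,-40,0,20],[0,0,0,0,-40,0,20],[0,0,0,0,-40,0,20],[0,0,0,0,-40,0,20],[0,0,0,0,-32,0,20],[0,0,0,0,0,20,20],[0,0,0,0,0,20,20],[0,0,0,0,0,14,20],[0,0,0,0,0,0,20],[0,0,0,0,0,0,20]]'
python3 -c "
from h import *
plan(peg('L',.185),PS,np.radians(35),.162)"
```

```text
time_s: 7.8
ee_pos: [0.5118, 0.0314, 0.2814]
orientation: [0.887, 0.016, -0.46, 0.025]
ft_force: [0.2, 0.6, -0.5]
gripper_width: 0.0259
turn [11.  -0.3  5.6] shift in goal frame [  -3.5 -149.7   -4.4] tcp [0.537 0.179 0.287] F [ 0.2  0.6 -0.5] w 0.0259 t 7.8
```

```bash
python3 -c "
from h import *
print(env.observe()['joint_positions'].round(3))
print(Ro.from_quat(env.observe()['orientation']).as_matrix().round(3))"
python3 -m inch '[[0,0,0,0,0,0,20],[5,0,3,0,0,0,20],[6,0,2.6,0,0,0,20],[0,0,0,0,0,0,20]]'
python3 -c "
from h import *
plan(peg('L',.185),PS,np.radians(35),.162)
print(env.observe()['joint_positions'].round(3))"
```

```text
[ 0.071  0.034 -0.71   0.215 -0.036  3.141]
[[ 0.576  0.051 -0.816]
 [ 0.005 -0.998 -0.059]
 [-0.818  0.03  -0.575]]
time_s: 8.3
ee_pos: [0.5091, -0.0345, 0.281]
orientation: [0.888, -0.033, -0.459, -0.012]
ft_force: [-0.0, 0.8, -0.8]
gripper_width: 0.0257
turn [ 4.6 -0.4  2.6] shift in goal frame [  -8.4 -215.1    1.9] tcp [0.537 0.179 0.287] F [-0.   0.8 -0.8] w 0.0257 t 8.3
[-0.065  0.028 -0.719  0.207 -0.01   3.141]
```

Joint 6 hit its limit at 3.14. The tube is symmetric, so I'll roll the tool half a turn back the other way.

```bash
python3 -m inch '[[0,0,0,-30,0,0,20],[-10.4,0,0,0,0,0,20],[-10.4,0,0,0,0,0,20],[-10.4,0,0,0,0,0,20],[-10.4,0,0,0,0,0,20],[-10.4,0,0,0,0,0,20],[-10.4,0,0,0,0,0,20],[-10.4,0,0,0,0,0,20],[-10.4,0,0,0,0,0,20],[-10.4,0,0,0,0,0,20],[-10.4,0,0,0,0,0,20],[-10.4,0,0,0,0,0,20],[-10.4,0,0,0,0,0,20],[-10.4,0,0,0,0,0,20],[-10.4,0,0,0,0,0,20],[-10.4,0,0,0,0,0,20],[-10.4,0,0,0,0,0,20],[-9,0,0,0,0,0,20],[0,0,0,0,0,0,20]]'
python3 -c "
from h import *
plan(peg('L',.185),PS,np.radians(35),.162)
print(env.observe()['joint_positions'].round(3))"
```

```text
time_s: 10.68
ee_pos: [0.4919, -0.0311, 0.3054]
orientation: [0.047, 0.457, -0.05, 0.887]
ft_force: [-1.2, 0.0, -0.3]
gripper_width: 0.0259
turn [ 0.1  0.2 -2.8] shift in goal frame [ 21.6 214.6  -1.5] tcp [0.537 0.179 0.287] F [-1.2  0.  -0.3] w 0.0259 t 10.675
[-0.06  -0.038 -0.713  0.279 -0.01   0.081]
```

```bash
python3 -m inch '[[0,0,-1.4,0,0,0,20],[0,0,-1.4,0,0,0,20],[0,0,0,0,20,0,20],[0,0,0,0,25,0,20],[0,0,0,0,25,0,20],[0,0,0,0,25,0,20],[0,0,0,0,25,0,20],[0,0,0,0,25,0,20],[0,0,0,0,25,0,20],[0,0,0,0,25,0,20],[0,0,0,0,20,0,20],[0,0,0,0,0,0,20],[0,0,0,0,0,0,20]]'
python3 -c "
from h import *
plan(peg('L',.185),PS,np.radians(35),.162)
print(env.observe()['joint_positions'].round(3))"
```

```text
time_s: 12.3
ee_pos: [0.5259, 0.1803, 0.3045]
orientation: [0.036, 0.459, -0.072, 0.885]
ft_force: [-0.1, -0.4, -1.2]
gripper_width: 0.0264
turn [0.1 0.2 0.1] shift in goal frame [21.2  0.5 -0.6] tcp [0.537 0.179 0.287] F [-0.1 -0.4 -1.2] w 0.0264 t 12.3
[ 0.411  0.126 -0.524  0.387 -0.319  0.483]
```

Pose is right. Next I'll go down onto the peg line and check against the tip in both cameras.

```bash
python3 -m inch '[[0,0,0,10.5,0,0,20],[0,0,0,10.5,0,0,20],[0,0,0,0,0,0,20]]'
python3 - <<'E'
from h import *
plan(peg('L',.185),PS,np.radians(35),.162)
o=env.observe();R=Ro.from_quat(o["orientation"]).as_matrix();c=o["ee_pos"]+R[:,0]*.162
A=crop(env.read_camera("top")[:,:,::-1],160,140,80,110,5);B=crop(env.read_camera("scene")[:,:,::-1],270,170,80,110,5)
for im,n,of in((A,"top",(160,140)),(B,"scene",(270,170))):
    for X,col in((c-R[:,2]*.05,(0,0,255)),(c+R[:,2]*.05,(0,0,255)),(peg('L',.105),(0,255,0)),(peg('L',0),(0,255,0))):
        q=(proj(n,X)[0]-of+.5)*5-.5;cv2.circle(im,tuple(int(v) for v in q),2,col,-1)
cv2.imwrite("pics/p1.png",np.hstack([A,B]))
E
```

```text
time_s: 12.68
ee_pos: [0.5381, 0.1781, 0.2863]
orientation: [0.036, 0.459, -0.072, 0.885]
ft_force: [0.4, -0.4, -1.0]
gripper_width: 0.0258
turn [0.1 0.1 0.1] shift in goal frame [-0.8  0.7 -0.3] tcp [0.537 0.179 0.287] F [ 0.4 -0.4 -1. ] w 0.0258 t 12.675
```

View pics/p1.png

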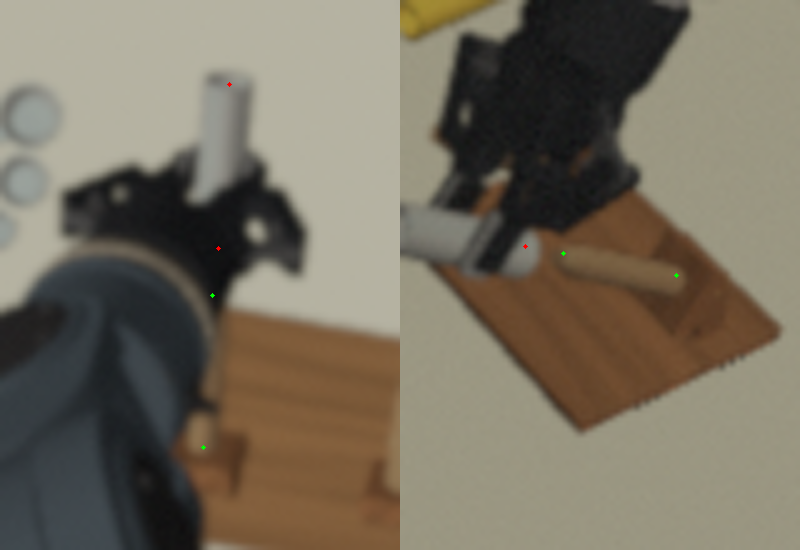

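The tube's lower end at (525,250) lines up with the peg tip at (566,256), within about 1 px of the predictions. I'll insert slowly.

```bash
python3 -m inch '[[0,0,0,0,0.5,-10,20],[0,0,0,0,0,-10,20],[0,0,0,0,0,-10,20],[0,0,0,0,0,-10,20],[0,0,0,0,0,-5,20]]'
python3 -c "
from h import *
plan(peg('L',.140),PS,np.radians(35),.162)"
```

```text
time_s: 13.4
ee_pos: [0.501, 0.1851, 0.2611]
orientation: [0.036, 0.459, -0.072, 0.885]
ft_force: [0.4, -0.3, -1.2]
gripper_width: 0.0261
turn [0.1 0.2 0.1] shift in goal frame [ 0.1 -0.3  0. ] tcp [0.501 0.185 0.261] F [ 0.4 -0.3 -1.2] w 0.0261 t 13.4
```

```bash
python3 -m inch '[[0,0,0,0,0,-10,20],[0,0,0,0,0,-10,20],[0,0,0,0,0,-10,20],[0,0,0,0,0,-10,20],[0,0,0,0,0,0,20]]'
python3 -c "
from h import *
plan(peg('L',.10),PS,np.radians(35),.162)"
python3 -m inch '[[0,0,0,0,0,-10,20],[0,0,0,0,0,-10,20],[0,0,0,0,0,-10,20],[0,0,0,0,0,-8,20],[0,0,0,0,0,-4,20],[0,0,0,0,0,0,20]]'
python3 -c "
from h import *
plan(peg('L',.05),PS,np.radians(35),.162)"
```

```text
time_s: 14.02
ee_pos: [0.4686, 0.1902, 0.2377]
orientation: [0.036, 0.459, -0.072, 0.885]
ft_force: [-2.8, -2.4, -1.6]
gripper_width: 0.026
turn [0.2 0.1 0.1] shift in goal frame [-0.2 -0.1  0.4] tcp [0.469 0.19  0.238] F [-2.8 -2.4 -1.6] w 0.026 t 14.025
time_s: 14.78
ee_pos: [0.4353, 0.1956, 0.214]
orientation: [0.036, 0.459, -0.072, 0.885]
ft_force: [-2.3, -2.5, -1.0]
gripper_width: 0.0257
turn [0.1 0.2 0.1] shift in goal frame [-0.3 -0.1 -8.4] tcp [0.428 0.197 0.209] F [-2.3 -2.5 -1. ] w 0.0257 t 14.775
```

The tube has passed the swelling height with almost no force, so the left peg is the slim one. I'll push home until there's contact.

```bash
python3 -m inch '[[0,0,0,0,0,-4,20],[0,0,0,0,0,-3,20],[0,0,0,0,0,0,20]]'
python3 -m inch '[[0,0,0,0,0,-2,20],[0,0,0,0,0,-2,20],[0,0,0,0,0,0,20]]'
python3 -c "
from h import *
plan(peg('L',.05),PS,np.radians(35),.162)"
```

```text
time_s: 15.15
ee_pos: [0.4299, 0.1965, 0.2102]
orientation: [0.036, 0.459, -0.072, 0.885]
ft_force: [-1.0, -4.2, -1.5]
gripper_width: 0.0262
time_s: 15.52
ee_pos: [0.427, 0.1971, 0.2082]
orientation: [0.036, 0.458, -0.072, 0.885]
ft_force: [3.8, -5.7, 1.0]
gripper_width: 0.0261
turn [0.1 0.3 0.1] shift in goal frame [-0.2 -0.2  1.8] tcp [0.428 0.197 0.209] F [ 3.8 -5.7  1. ] w 0.0261 t 15.525
```

```bash
python3 -m inch '[[0,0,0,0,0,-2,20],[0,0,0,0,0,-2,20],[0,0,0,0,0,0,20],[0,0,0,0,0,0,20]]'
python3 -c "
from h import *
plan(peg('L',.05),PS,np.radians(35),.162)"
```

```text
time_s: 16.02
ee_pos: [0.4259, 0.1975, 0.2078]
orientation: [0.037, 0.455, -0.073, 0.887]
ft_force: [21.2, -15.6, 6.0]
gripper_width: 0.0257
turn [-0.1  0.6  0.1] shift in goal frame [ 0.1 -0.5  3. ] tcp [0.428 0.197 0.209] F [ 21.2 -15.6   6. ] w 0.0257 t 16.025
```

Firm contact at about 22 N along the axis, so it is home. I'll release and withdraw square to the peg.

```bash
python3 -m inch '[[0,0,0,0,0,0,60],[0,0,0,0,0,0,60],[0,0,0,0,0,0,60],[0,0,0,-20,0,0,60],[0,0,0,-40,0,0,60],[0,0,0,-40,0,0,60],[0,0,0,-40,0,0,60],[0,0,0,-20,-20,0,60],[0,0,0,0,-40,0,60],[0,0,0,0,-40,0,60],[0,0,0,0,-40,0,60],[0,0,0,0,0,0,60]]'
python3 - <<'E'
from h import *
plan((.541,-.148,.15),-.168,0)
A=crop(env.read_camera("top")[:,:,::-1],160,180,100,90,4);B=crop(env.read_camera("scene")[:,:,::-1],260,175,100,90,4)
for im,n,of in((A,"top",(160,180)),(B,"scene",(260,175))):
    for d in(0,.05,.1):
        q=(proj(n,peg('L',d))[0]-of+.5)*4-.5;cv2.circle(im,tuple(int(v) for v in q),2,(0,255,0),-1)
cv2.imwrite("pics/r1.png",np.hstack([A,B]))
E
```

```text
time_s: 17.52
ee_pos: [0.3094, 0.0725, 0.3365]
orientation: [0.037, 0.458, -0.073, 0.885]
ft_force: [0.7, 0.1, 0.2]
gripper_width: 0.0604
turn [ 0.2 35.3  0. ] shift in goal frame [  31.5 -178.6  265.2] tcp [ 0.541 -0.148  0.305] F [0.7 0.1 0.2] w 0.0604 t 17.525
```

View pics/r1.png

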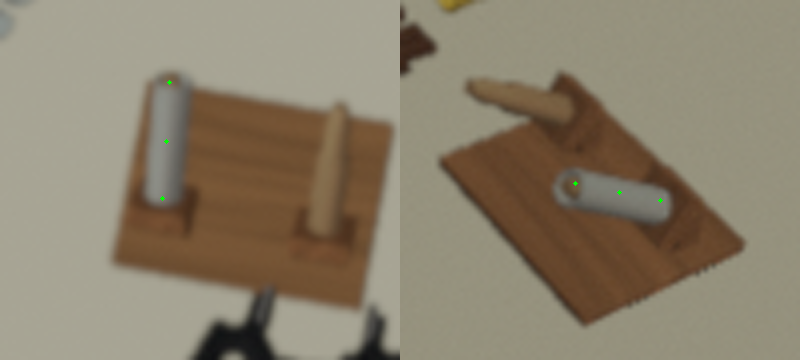

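The narrow tube is home: its base meets the cheek at (165,200) and its top is at the predicted 100 mm point. Now the wide tube.

```bash
python3 -m inch '[[0,8.8,0,0,0,0,60],[0,8.8,0,0,0,0,60],[0,8.8,0,0,0,0,60],[0,8.8,0,0,0,0,60],[0,0,0,0,-18,26.5,60],[0,0,0,0,-18,26.5,60],[0,0,0,0,-18,26.5,60],[0,0,0,0,-18,26.5,60],[0,0,0,0,-18,26.5,60],[0,0,0,0,-18,26.5,60],[0,0,0,0,-18,26.5,60],[0,0,0,0,-18,26.5,60],[0,0,0,0,-18,26.5,60],[0,0,0,0,-18,26.5,60],[0,0,0,0,0,0,60],[0,0,0,0,0,0,60]]'
python3 -c "
from h import *
plan((.541,-.148,.0405),-.168,0)
print(env.observe()['joint_positions'].round(3))"
```

```text
time_s: 19.62
ee_pos: [0.5432, -0.1445, 0.3364]
orientation: [0.056, 0.705, -0.057, 0.705]
ft_force: [-0.0, 0.7, -0.4]
gripper_width: 0.0601
turn [ 0.5 -0.   0.1] shift in goal frame [140.9  -3.9  -1.6] tcp [ 0.541 -0.148  0.196] F [-0.   0.7 -0.4] w 0.0601 t 19.625
[-0.259  0.361 -0.008  1.203 -0.002 -0.1  ]
```

```bash
python3 -m inch '[[0,0,0,40,-4,-1.5,60],[0,0,0,40,0,0,60],[0,0,0,40,0,0,60],[0,0,0,20.5,0,0,60],[0,0,0,0,0,0,60],[0,0,0,0,0,0,25],[0,0,0,0,0,0,25],[0,0,0,0,0,0,25],[0,0,0,0,0,0,25],[0,0,0,0,0,0,25]]' 40
python3 -c "
from h import *
plan((.541,-.148,.041),-.168,0)"
python3 -m inch '[[0,0,0,-10,0,0,25],[0,0,0,-30,0,0,25],[0,0,0,-40,0,0,25],[0,0,0,-40,0,0,25],[0,0,0,0,0,0,25]]'
python3 - <<'E'
from h import *
plan(peg("R",.185),PS,np.radians(35),.160)
o=env.observe();R=Ro.from_quat(o["orientation"]).as_matrix();c=o["ee_pos"]+R[:,0]*.160
B=crop(env.read_camera("scene")[:,:,::-1],180,100,120,100,5)
for X in(c-R[:,2]*.05,c,c+R[:,2]*.05):
    q=(proj("scene",X)[0]-(180,100)+.5)*5-.5;cv2.circle(B,tuple(int(v) for v in q),2,(0,0,255),-1)
cv2.imwrite("pics/g3.png",B)
E
```

```text
time_s: 20.88
ee_pos: [0.5413, -0.1491, 0.1981]
orientation: [0.056, 0.704, -0.057, 0.706]
ft_force: [-0.5, 6.8, 6.2]
gripper_width: 0.0317
turn [0.5 0.2 0. ] shift in goal frame [ 2.1  1.  -0.5] tcp [ 0.541 -0.148  0.196] F [-0.5  6.8  6.2] w 0.0317 t 20.875
time_s: 21.5
ee_pos: [0.5416, -0.1497, 0.3207]
orientation: [0.055, 0.702, -0.058, 0.707]
ft_force: [0.4, 0.3, -1.2]
gripper_width: 0.0314
turn [  0.1 -34.6   0.2] shift in goal frame [ -2.9 199.6 -66.1] tcp [0.519 0.056 0.285] F [ 0.4  0.3 -1.2] w 0.0314 t 21.5
```

View pics/g3.png

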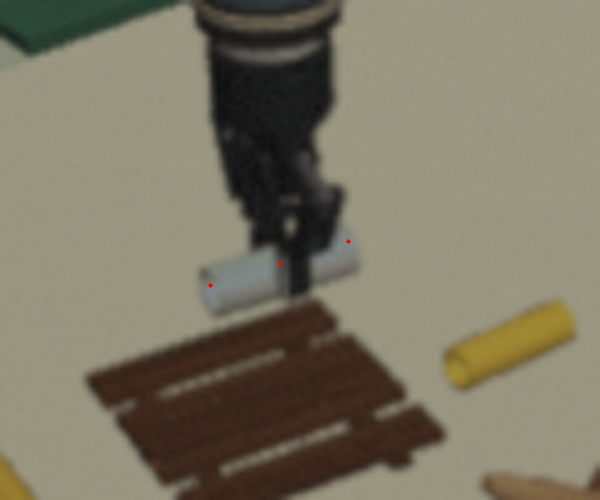

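Held level. The tube sits about 1 px (2–3 mm) lower than predicted, so I'll use an offset of 0.163. Then tilt and carry it over.

```bash
python3 -m inch '[[0,-8.65,0,0,0,0,25],[0,-8.65,0,0,0,0,25],[0,-8.65,0,0,0,0,25],[0,-8.65,0,0,0,0,25],[0,0,0,0,20,0,25],[0,0,0,0,25,0,25],[0,0,0,0,25,0,25],[0,0,0,0,25,0,25],[0,0,0,0,25,0,25],[0,0,0,0,25,0,25],[0,0,0,0,25,0,25],[0,0,0,0,25,0,25],[0,0,0,0,5,-15,25],[0,0,0,0,0,-20,25],[0,0,0,0,0,-20,25],[0,0,0,0,0,-8,25],[0,0,0,0,0,0,25],[0,0,0,0,0,0,25]]'
python3 -c "
from h import *
plan(peg('R',.185),PS,np.radians(35),.163)
print(env.observe()['joint_positions'].round(3))"
```

```text
time_s: 23.8
ee_pos: [0.5221, 0.0561, 0.2809]
orientation: [0.036, 0.463, -0.072, 0.883]
ft_force: [0.3, -0.1, -0.9]
gripper_width: 0.0317
turn [ 0.1 -0.3  0.1] shift in goal frame [-8.5 -0.3 -0.4] tcp [0.517 0.057 0.288] F [ 0.3 -0.1 -0.9] w 0.0317 t 23.8
[ 0.155  0.071 -0.662  0.257 -0.179  0.262]
```

```bash
python3 -m inch '[[0,-0.3,0,-8,0,0,25],[0,0,0,0,0,0,25]]'
python3 - <<'E'
from h import *
plan(peg('R',.185),PS,np.radians(35),.163)
o=env.observe();R=Ro.from_quat(o["orientation"]).as_matrix();c=o["ee_pos"]+R[:,0]*.163
B=crop(env.read_camera("scene")[:,:,::-1],250,160,80,70,7)
for X,col in((c-R[:,2]*.05,(0,0,255)),(c+R[:,2]*.05,(0,0,255)),(peg('R',.105),(0,255,0)),(peg('R',0),(0,255,0))):
    q=(proj("scene",X)[0]-(250,160)+.5)*7-.5;cv2.circle(B,tuple(int(v) for v in q),2,col,-1)
cv2.imwrite("pics/p2.png",B)
E
```

```text
time_s: 24.05
ee_pos: [0.5172, 0.057, 0.2879]
orientation: [0.036, 0.46, -0.072, 0.884]
ft_force: [0.2, 0.0, 0.5]
gripper_width: 0.0316
turn [0.1 0.  0.1] shift in goal frame [ 0.1 -0.5 -0.3] tcp [0.517 0.057 0.288] F [0.2 0.  0.5] w 0.0316 t 24.05
```

View pics/p2.png

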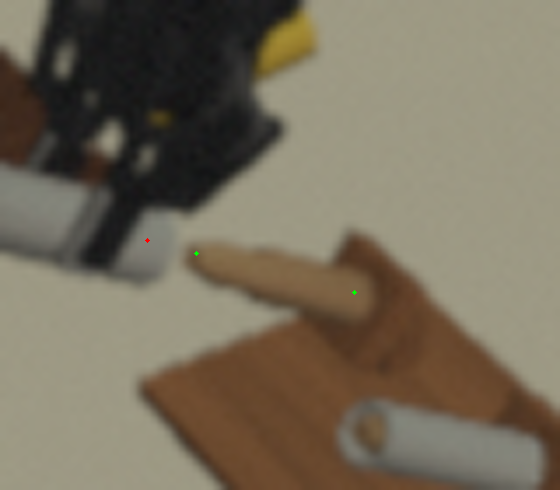

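The tube end at about (155,245) lines up with the right peg's tip at (193,254). Inserting.

```bash
python3 -m inch '[[0,0,0,0,0,-10,25],[0,0,0,0,0,-10,25],[0,0,0,0,0,-10,25],[0,0,0,0,0,-10,25],[0,0,0,0,0,-10,25],[0,0,0,0,0,0,25]]'
python3 -m inch '[[0,0,0,0,0,-8,25],[0,0,0,0,0,-8,25],[0,0,0,0,0,-8,25],[0,0,0,0,0,-6,25],[0,0,0,0,0,0,25]]'
python3 -c "
from h import *
plan(peg('R',.105),PS,np.radians(35),.163)"
```

```text
time_s: 24.85
ee_pos: [0.4759, 0.0635, 0.2578]
orientation: [0.036, 0.461, -0.072, 0.884]
ft_force: [0.3, -0.2, -1.0]
gripper_width: 0.0316
time_s: 25.48
ee_pos: [0.4517, 0.0672, 0.2406]
orientation: [0.036, 0.461, -0.072, 0.884]
ft_force: [-1.0, -3.1, -3.8]
gripper_width: 0.032
turn [ 0.1 -0.1  0.1] shift in goal frame [-0.6 -0.   1.1] tcp [0.452 0.067 0.242] F [-1.  -3.1 -3.8] w 0.032 t 25.475
```

```bash
python3 -m inch '[[0,0,0,0,0,-8,25],[0,0,0,0,0,-8,25],[0,0,0,0,0,-8,25],[0,0,0,0,0,-8,25],[0,0,0,0,0,-8,25],[0,0,0,0,0,-6,25],[0,0,0,0,0,0,25]]'
python3 -m inch '[[0,0,0,0,0,-3,25],[0,0,0,0,0,-3,25],[0,0,0,0,0,-2,25],[0,0,0,0,0,0,25]]'
python3 -c "
from h import *
plan(peg('R',.05),PS,np.radians(35),.163)"
```

```text
time_s: 26.35
ee_pos: [0.4147, 0.0733, 0.2145]
orientation: [0.036, 0.461, -0.072, 0.884]
ft_force: [0.3, -2.8, -2.4]
gripper_width: 0.0314
time_s: 26.85
ee_pos: [0.4089, 0.0743, 0.2105]
orientation: [0.036, 0.461, -0.072, 0.884]
ft_force: [2.6, -4.4, -1.7]
gripper_width: 0.0312
turn [ 0.1 -0.   0.1] shift in goal frame [-0.4 -0.2 -1.1] tcp [0.408 0.074 0.21 ] F [ 2.6 -4.4 -1.7] w 0.0312 t 26.85
```

```bash
python3 -m inch '[[0,0,0,0,0,-2,25],[0,0,0,0,0,-2,25],[0,0,0,0,0,0,25]]'
python3 -m inch '[[0,0,0,0,0,-2,25],[0,0,0,0,0,-1,25],[0,0,0,0,0,0,25]]'
python3 -c "
from h import *
plan(peg('R',.05),PS,np.radians(35),.163)"
```

```text
time_s: 27.22
ee_pos: [0.4077, 0.0747, 0.2099]
orientation: [0.037, 0.458, -0.073, 0.885]
ft_force: [21.5, -12.6, -5.5]
gripper_width: 0.0317
time_s: 27.6
ee_pos: [0.4069, 0.075, 0.2096]
orientation: [0.037, 0.456, -0.073, 0.886]
ft_force: [36.7, -19.4, -7.5]
gripper_width: 0.0317
turn [-0.1  0.5  0.2] shift in goal frame [ 0.  -0.5  1.1] tcp [0.408 0.074 0.21 ] F [ 36.7 -19.4  -7.5] w 0.0317 t 27.6
```

Firm stop at the predicted depth. Releasing, withdrawing and checking.

```bash
python3 -m inch '[[0,0,0,0,0,0,62],[0,0,0,0,0,0,62],[0,0,0,0,0,0,62],[0,0,0,-20,0,0,62],[0,0,0,-40,0,0,62],[0,0,0,-40,0,0,62],[0,0,0,-40,0,0,62],[0,0,0,-40,0,0,62],[0,0,0,0,0,0,62],[0,0,0,0,0,0,62]]'
python3 - <<'E'
from h import *
print(env.observe()["ft_force"])
A=crop(env.read_camera("top")[:,:,::-1],160,180,100,90,4);s=env.read_camera("scene")[:,:,::-1];B=crop(s,260,175,100,90,4)
for im,n,of in((A,"top",(160,180)),(B,"scene",(260,175))):
    for d in(0,.05,.1):
      for sd in "LR":
        q=(proj(n,peg(sd,d))[0]-of+.5)*4-.5;cv2.circle(im,tuple(int(v) for v in q),2,(0,255,0),-1)
cv2.imwrite("pics/r2.png",np.vstack([np.hstack([A,B]),crop(s,130,100,250,70,3.2)[:,:800]]))
t=cv2.imread("pics/scene0.png");d=cv2.absdiff(t,np.ascontiguousarray(s)).max(2)
print([int(d[y0:y1,x0:x1].max()) for x0,y0,x1,y1 in((148,138,182,182),(155,205,245,270),(288,280,365,330))])
E
```

```text
time_s: 28.85
ee_pos: [0.3012, 0.0921, 0.3534]
orientation: [0.036, 0.461, -0.071, 0.884]
ft_force: [1.4, 0.2, 0.1]
gripper_width: 0.0622
[1.39046166 0.20139058 0.07303403]
[4, 6, 19]
```

View pics/r2.png

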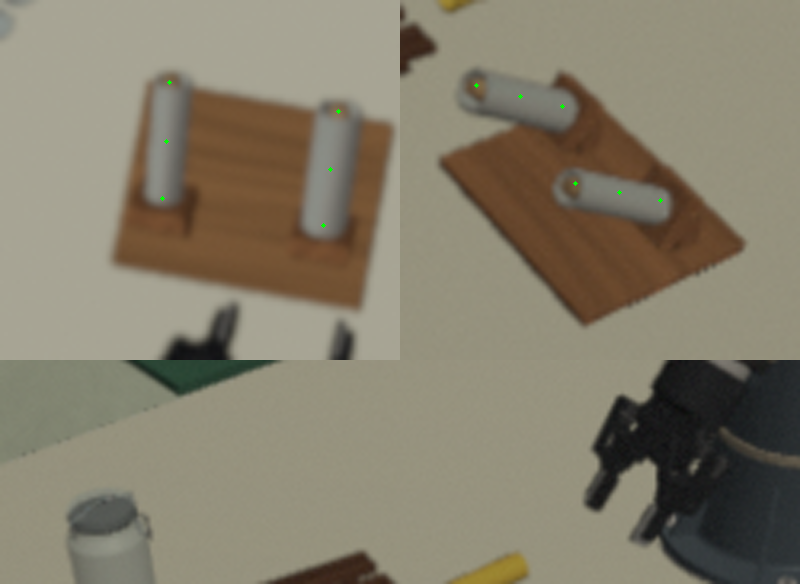

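Both tubes sit at the predicted foot, mid and end points, and the gripper is clear.

```bash
python3 -c "
from plant import env
print(env.sign_off())"
```

```text
the job is handed in; nothing more can be done
None
```

Both tubes are sorted and the job is handed in at about 29 s of the 64 s allowed. The narrow tube is on the left peg, which is the slim one, and the wide tube is on the right, stout peg.

- **Fit:** I picked the slim peg from the pictures. The narrow tube slid past the swelling height with about 4 N or less. Both tubes then stopped firmly against the cheek within about 3 mm of the predicted depth, with about 22 N along the axis for the narrow tube and 26–28 N for the wide one.
- **Last check:** pictures taken after letting go show both tubes on the predicted foot, mid and end points in both views. The gripper was open and clear, and the wrist force was about 1 N.
- **Bystanders:** the jar and muffin mould patches of the scene picture matched the start (largest difference 4–6 grey levels). The spoons patch showed up to 19 levels. I took that for shadow or edge noise and did not check it further; the arm never went near them.
- **What went wrong:** the first pinch on the narrow tube sat too high, so I regrasped it about 6 mm lower. Joint 6 reached its range limit (3.141 read, limit 3.14) while carrying it, so I rolled the tool half a turn back. The gripper also read about 2 mm under each tube's diameter while holding it.

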